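# Kit bearings and cartons in two ordered stacks

### The job

Lay out the parts for a gearbox overhaul: stack the three ball bearings in the round dish, lying flat and centred on one another, the largest at the bottom and the smallest on top. In the rectangular tray set the larger of the two small white cartons lying among these things with its long side along the tray's long side, and the smaller carton upright, centred and squarely on top of it with the long sides the same way. Set every piece down without dropping it, and leave the calculator, the tape measure and the screwdriver where they lie.

Things in the scene. Friction and masses are not known exactly. Their poses are not given: they have to be found in the camera images.
- bearing_large: Steel-grey ball bearing, a flat ring, 62 mm outside diameter and 16 mm thick, lying flat; origin at the centre of its underside, z up.
- bearing_medium: Steel-grey ball bearing, a flat ring, 52 mm outside diameter and 15 mm thick, lying flat; origin at the centre of its underside, z up.
- bearing_small: Steel-grey ball bearing, a flat ring, 40 mm outside diameter and 12 mm thick, lying flat; origin at the centre of its underside, z up.
- carton_large: The larger of the two small white cartons lying among the bearings (a red stripe on its label), closed and rigid, 60 (its x) x 85 (its y) x 50 mm high; origin at the centre of its underside, z up.
- carton_small: The smaller of the two small white cartons lying among the bearings (a green stripe on its label), closed and rigid, 55 (its x) x 75 (its y) x 40 mm high; origin at the centre of its underside, z up.
- dish: Round shallow aluminium dish with a black rubber floor, fixed to the bench, 90 mm outside diameter; origin at the centre of its underside, its floor 4 mm above it. A low lip, 4 mm thick, stands 3 mm above the floor round an inner diameter of 82 mm. Fingertips round a bearing here stand over the lip, so keep them 4 mm or more above the floor.
- tray: Rectangular shallow aluminium tray with a black rubber floor, fixed to the bench, 90 (its x) x 115 (its y, the long side) mm outside; origin at the centre of its underside, its floor 4 mm above it. A low lip, 4 mm thick, stands 3 mm above the floor round an inside of 82 x 107 mm.
- calculator: Pocket calculator lying flat, 120 (x) x 72 (y) x 16 mm; origin at the centre of its underside. Bystander: leave alone.
- tape_measure: Yellow tape measure standing on edge, 36 (x) x 85 (y) x 62 mm high; origin at the centre of its underside. Bystander: leave alone.
- screwdriver: Screwdriver with a blue handle lying along its y, 24 x 186 x 24 mm; origin at the centre of its underside. Bystander: leave alone.

How it is judged:
At the end, for the whole second after the job is handed in: Large bearing flat on the dish floor within 13 mm of centre, medium and small stacked on it in turn, each within 10 mm; large carton on the tray floor within 17 mm, small one on it within 15 mm, long sides within 0.25 rad of each other and the tray; tilts under 0.1 rad, all at rest (horizontal distance between bearing_large and dish below 0.013 m and z of bearing_large in the frame of dish between 0.001 and 0.008 m and horizontal distance between bearing_medium and bearing_large below 0.01 m and z of bearing_medium in the frame of bearing_large between 0.013 and 0.019 m and horizontal distance between bearing_small and bearing_medium below 0.01 m and z of bearing_small in the frame of bearing_medium between 0.012 and 0.018 m and horizontal distance between carton_large and tray below 0.017 m and z of carton_large in the frame of tray between 0.001 and 0.008 m and horizontal distance between carton_small and carton_large below 0.015 m and z of carton_small in the frame of carton_large between 0.047 and 0.053 m and angle between the y axis of carton_large and the y axis of tray, either way round below 0.25 rad and angle between the y axis of carton_small and the y axis of carton_large, either way round below 0.25 rad and angle between each of bearing_large, bearing_medium, bearing_small, carton_large, carton_small's own z axis and vertical below 0.1 rad and linear speed of each of bearing_large, bearing_medium, bearing_small, carton_large, carton_small below 0.02 m/s and angular speed of each of bearing_large, bearing_medium, bearing_small, carton_large, carton_small below 0.3 rad/s); the robot touches nothing.
It fails at once if the calculator, tape measure or screwdriver is shifted by more than 30 mm (distance of any of calculator, tape_measure, screwdriver from where it was at the start of the episode above 0.03 m).
It fails at once if a bearing or carton is dropped (it falls freely by more than about 20 mm) ((contact force between bearing_large and the fingers below 0.02 N and linear speed of bearing_large above 0.65 m/s) or (contact force between bearing_medium and the fingers below 0.02 N and linear speed of bearing_medium above 0.65 m/s) or (contact force between bearing_small and the fingers below 0.02 N and linear speed of bearing_small above 0.65 m/s) or (contact force between carton_large and the fingers below 0.02 N and linear speed of carton_large above 0.65 m/s) or (contact force between carton_small and the fingers below 0.02 N and linear speed of carton_small above 0.65 m/s)).
It also fails if it takes over 136 s, if anything falls off the work surface, if the arm or the gripper's body presses on something with over 40 N, if the wrist force passes 120 N, or if a joint passes its speed limit or range.

### The arm

A 6-joint arm with a two-finger parallel gripper is mounted at the origin on a cart in front of the work surface, level with it; the furniture and walls round the work are solid. World frame = base frame: x ahead of the robot, y to its left, z up, the work surface at z = 0. Lengths are in m, angles in rad, forces in N, time in s.
With the tool pointing down it reaches from about 0.325 to 0.925 m from the base axis. Payload 3.1 kg.
Tool frame: the origin (TCP) lies at the very end of the fingers, on their centre line; the grasp point (between the pads) lies 19 mm behind it (arm.pinch_z is the distance from the TCP to the grasp point, in m); z points along the fingers, y is the direction in which the jaws open and shut (so a half turn about z gives the same grasp; the last joint's range is limited). The gripper opens to 85 mm and grips with 20 to 120 N. Pads are 22 mm wide; open, the fingers measure 114 mm over their backs; the gripper's body (76 mm by 85 mm) begins 54 mm behind the grasp point. The pads swing forward as they close: fully open they stand 13 mm farther back than shut.
Start: joints at [-1.363, 0.217, 1.613, -0, 1.311, -0.112], TCP at [0.197, -0.593, 0.231] pointing down, gripper open.
Joint ranges: [-2.75, 2.75], [-0.78, 2.1], [0.31, 2.55], [-1.13, 4.27], [0.13, 2.63], [-2.58, 2.58]. Speed limits (rad/s): [2.79, 2.79, 3.14, 3.14, 3.14, 3.14].

### API

Orientations are given as a unit quaternion [w, x, y, z].
In Python, from workcell import arm gives the robot as it stands.
- The arm moves only by the shell command python3 -m pendant 'ROWS' [FORCE]. ROWS is JSON, a list of rows, each a list of 3 entries, a list of its own where there are three numbers: the shift along the tool's x, y, z in m, then the turn about the tool's z in rad, then the opening, from 0 (shut) to 1 (fully open). A call has 1 to 12 rows; each row shifts and turns the commanded pose from where the row before left it, along the tool's axes as they then stand; what a row does not reach is not made up. A row lasts 1/12 s, in which the tool goes at most 41.7 mm and 7.16 degrees, less where a joint would pass 70% of its speed; a pose out of reach is approached as far as the arm can. A call is refused whole if a number of a shift passes 0.0417 or a number of a turn 0.125, either way. A call with a gripper value outside its range is refused whole. The fingers move at their own pace and stop on an object; FORCE is the grip in N (left out, the last holds). Time passes only in rows, so rows that do not move let the fingers close. It gives the time, the measured TCP pose, the force and the opening at its end, in the units of the state.
- arm.observe(): the state, without advancing time (a new reading comes with each control period).
- arm.get_image(name): name is "side" or "top" or "wrist"; returns the picture (480x640x3 uint8, red, green, blue); there is no depth.
- arm.camera_info(name): a dict with "K" (3x3 intrinsics, pixels), "R" (3x3) and "t" (3): a world point X has camera coordinates R X + t; the wrist camera has in their place "hand_eye" (4x4, takes a point from camera to tool coordinates, whose origin is the TCP and whose axes are the flange's). Camera axes: x right, y down, z forward; pixel columns grow to the right and rows downward; lengths in m; the calibration is good to about 2 mm. The wrist camera is an equidistant fisheye: a pixel r from the principal point sees the ray r / f radians off the axis. A picture is of the moment at which its call begins: read the wrist's pose just before it. camera_info takes no time and is no camera call.
- arm.job_done(): hands the job in, once; it reports no verdict.
The state is a dict: "time_s": time; "joints": joint angles; "qvel": joint speeds; "tau": joint torques, N m; "ee_pos": TCP position; "eef_rot": TCP orientation; "wrist_force": force on the tool from outside, world axes, zero at the start; "ft_torque": the same for the moment, N m; "gripper_width": opening from 0.0 (shut) to 1.0 (fully open).
Only numpy, scipy, OpenCV 4.12 (cv2) and the standard library are available. Lean on these libraries where they do the work, as an engineer would, in place of code of your own. Each camera call takes 0.05 s, during which the arm holds its last target. There are 200 camera calls.

## Working session

There is one attempt and no reset: what is moved stays moved. The work goes in short steps, Python scripts to look and compute and a shell command to move; the robot and the scene stay as the last step left them, time stands still between calls to the robot, and variables do not carry over. Pictures are saved under pics/ and viewed, about 12 in all and at most 16, crops included, and the job is handed in when it is done.

```bash
mkdir -p pics; ls; python3 - <<'E'
from workcell import arm
import cv2,numpy as np
np.set_printoptions(precision=4,suppress=True)
print(arm.observe(), arm.pinch_z)
for n in ("side","top","wrist"):
    print(n,arm.camera_info(n))
    cv2.imwrite(f"pics/{n}0.png",arm.get_image(n)[:,:,::-1])
E
```

```text
pics
{'time_s': 0.0, 'joints': array([-1.3632,  0.2178,  1.615 ,  0.    ,  1.3113, -0.1122]), 'qvel': array([-0.0026,  0.0013,  0.0018, -0.0024, -0.0007, -0.0019]), 'tau': array([  0.0005, -39.6848, -30.3851,  -0.0001,   0.0096,   0.    ]), 'ee_pos': array([ 0.1963, -0.5925,  0.2299]), 'eef_rot': array([-0.0012,  0.9872,  0.1592, -0.0001]), 'wrist_force': array([ 0.0235,  0.5038, -0.3645]), 'ft_torque': array([-0.0189,  0.0004, -0.007 ]), 'gripper_width': 0.9994443331594627} 0.0187
side {'K': array([[437.8628,   0.    , 311.3984],
       [  0.    , 437.8628, 237.6405],
       [  0.    ,   0.    ,   1.    ]]), 'R': array([[-0.9415, -0.3364, -0.0178],
       [-0.217 ,  0.646 , -0.7318],
       [ 0.2577, -0.6852, -0.6813]]), 't': array([0.5045, 0.1417, 0.7786])}
top {'K': array([[574.4623,   0.    , 337.2234],
       [  0.    , 574.4623, 241.3176],
       [  0.    ,   0.    ,   1.    ]]), 'R': array([[ 0.0124, -0.9997,  0.0202],
       [-0.9942, -0.0145, -0.1064],
       [ 0.1067, -0.0187, -0.9941]]), 't': array([-0.0073,  0.563 ,  1.1517])}
wrist {'K': array([[371.6483,   0.    , 320.4176],
       [  0.    , 371.6483, 238.1417],
       [  0.    ,   0.    ,   1.    ]]), 'hand_eye': array([[ 0.0005, -0.9611, -0.2763,  0.0714],
       [ 1.    ,  0.0002,  0.0013,  0.    ],
       [-0.0012, -0.2763,  0.9611, -0.1428],
       [ 0.    ,  0.    ,  0.    ,  1.    ]])}
```

View pics/top0.png

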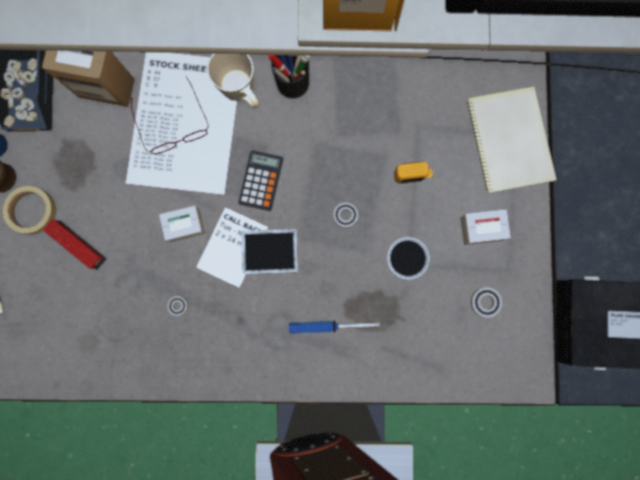

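View pics/side0.png

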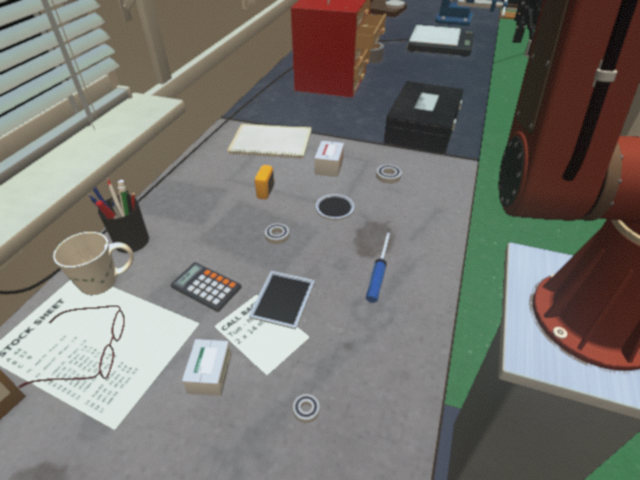

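Top view: large carton (487,226), small carton (181,223), bearings L (487,302), M (346,214), S (177,306), dish (408,258), tray (270,251). The side view shows the same set: carton L (329,157), carton S (206,366), bearings L (389,172), M (277,232), S (306,407), dish (335,206), tray (283,298). I'll enlarge crops to choose masks.

```bash
python3 - <<'E'
import cv2,numpy as np
t=cv2.imread("pics/top0.png");s=cv2.imread("pics/side0.png")
T=[(487,226),(181,223),(487,302),(346,214),(177,306),(408,258),(270,251)]
S=[(329,157),(206,366),(389,172),(277,232),(306,407),(335,206),(283,298)]
def row(im,P): return np.hstack([cv2.resize(im[y-35:y+35,x-35:x+35],(112,112),interpolation=cv2.INTER_NEAREST) for x,y in P])
m=np.vstack([row(t,T),row(s,S)])
# local masks: brightness above background
def mask(im): 
    g=cv2.cvtColor(im,cv2.COLOR_BGR2GRAY); 
    return cv2.merge([(g>140).astype(np.uint8)*255,(g<60).astype(np.uint8)*255,(g>175).astype(np.uint8)*255])
m=np.vstack([m,row(mask(t),T),row(mask(s),S)])
cv2.imwrite("pics/crops.png",m)
E
```

```text
(no output)
```

View pics/crops.png

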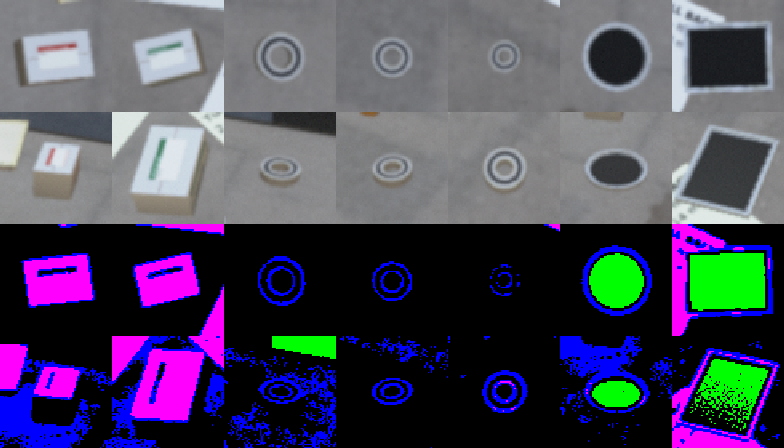

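```bash
cat > h.py <<'E'
import cv2,numpy as np
from workcell import arm
np.set_printoptions(precision=4,suppress=True)
def ray(cam,uv):
    c=arm.camera_info(cam);R,t=np.array(c["R"]),np.array(c["t"])
    d=R.T@np.linalg.solve(np.array(c["K"]),[uv[0],uv[1],1.]);return -R.T@t,d/np.linalg.norm(d)
def onz(cam,uv,z):
    o,d=ray(cam,uv);return o+d*(z-o[2])/d[2]
def tri(a,b):
    (o1,d1),(o2,d2)=ray("top",a),ray("side",b)
    s=np.linalg.lstsq(np.c_[d1,-d2],o2-o1,rcond=None)[0]
    p,q=o1+s[0]*d1,o2+s[1]*d2;return (p+q)/2,np.linalg.norm(p-q)
def hull(im,uv,kind,thr,r=33):
    "hull of the blob(s) round uv"
    x,y=uv;g=cv2.GaussianBlur(cv2.cvtColor(im,cv2.COLOR_BGR2GRAY),(3,3),0)[y-r:y+r,x-r:x+r]
    m=((g<thr) if kind=="dark" else (g>thr)).astype(np.uint8)
    n,L,st,ce=cv2.connectedComponentsWithStats(m)
    best=[i for i in range(1,n) if st[i,4]>15 and st[i,0]>0 and st[i,1]>0 and st[i,0]+st[i,2]<2*r and st[i,1]+st[i,3]<2*r]
    i=max(best,key=lambda i:st[i,2]*st[i,3]-20*np.hypot(*(st[i,:2]+st[i,2:4]/2-r)))
    h=cv2.convexHull(np.argwhere(L==i)[:,::-1].astype(np.float32).reshape(-1,1,2))
    return h.reshape(-1,2)+[x-r,y-r]
def centre(h,kind):
    h=h.astype(np.float32)
    if kind=="ell": return np.array(cv2.fitEllipse(h)[0])
    m=cv2.moments(h);return np.array([m["m10"],m["m01"]])/m["m00"]
E
python3 - <<'E'
from h import *
t=cv2.imread("pics/top0.png");s=cv2.imread("pics/side0.png")
O=dict(cartL=((487,226),(329,157),"w",.05),cartS=((181,223),(206,366),"w",.04),bL=((487,302),(389,172),"b",.016),bM=((346,214),(277,232),"b",.015),bS=((177,306),(306,407),"b",.012),dish=((408,258),(335,206),"d",.004),tray=((270,251),(283,298),"d",.004))
for k,(a,b,c,z) in O.items():
    kk={"w":"bright","b":"bright","d":"dark"}[c]
    f="poly" if k in("cartL","cartS","tray") else "ell"
    H=hull(t,a,kk,{"w":165,"b":128 if k=="bS" else 135,"d":85}[c]);
    ht=centre(H,f)
    try:
        G=hull(s,b,kk,{"w":165,"b":150,"d":85}[c],40); hs=centre(G,f)
        X,e=tri(ht,hs)
    except Exception as ex: X,e=str(ex),0; hs=None
    P=np.array([onz("top",p,z)[:2] for p in H],np.float32)
    print(k,ht,hs,"tri",X,"gap %.4f"%e,"topz",onz("top",ht,z)[:2],"rect",cv2.minAreaRect(P),cv2.fitEllipse(P)[1] if f=="ell" else "", "side",onz("side",hs,z)[:2] if hs is not None else "")
E
```

```text
cartL [487.8777 225.5111] [328.9774 150.1326] tri [ 0.5976 -0.3066  0.0488] gap 0.0008 topz [ 0.5978 -0.3061] rect ((0.5979253649711609, -0.30621013045310974), (0.05898342654109001, 0.08336816728115082), 6.937655448913574)  side [ 0.5966 -0.3048]
cartS [179.4666 222.3994] None tri max() iterable argument is empty gap 0.0000 topz [0.596  0.3222] rect ((0.5963139533996582, 0.3221226632595062), (0.05402249097824097, 0.07371710985898972), 15.584962844848633)  side 
bL [487.4693 301.8652] None tri max() iterable argument is empty gap 0.0000 topz [ 0.443  -0.3125] rect ((0.443773090839386, -0.31258946657180786), (0.06037461757659912, 0.06409990787506104), 89.2642822265625) (0.06241621822118759, 0.06515634804964066) side 
bM [345.4246 214.1005] [285.8182 230.5455] tri [ 0.6118 -0.0195  0.0173] gap 0.0210 topz [ 0.6222 -0.0164] rect ((0.6224725842475891, -0.015547789633274078), (0.05083302780985832, 0.05036396160721779), 0.8677970170974731) (0.05124654620885849, 0.05297187343239784) side [ 0.6023 -0.0236]
bS [176.205  305.9486] [305.8239 406.1736] tri [0.4268 0.3287 0.0129] gap 0.0003 topz [0.4267 0.3289] rect ((0.42662864923477173, 0.3293112516403198), (0.04102786257863045, 0.03981102630496025), 46.51461410522461) (0.040984053164720535, 0.0425889678299427) side [0.4272 0.3283]
dish [407.619  257.8737] [334.3287 206.3442] tri [ 0.5327 -0.1487  0.0036] gap 0.0006 topz [ 0.533  -0.1486] rect ((0.5328100323677063, -0.14830374717712402), (0.0725097805261612, 0.07056769728660583), 45.27983474731445) (0.07235532999038696, 0.07281791418790817) side [ 0.5323 -0.1483]
tray [269.3681 251.1663] [282.0643 298.899 ] tri [0.5433 0.142  0.001 ] gap 0.0002 topz [0.543  0.1417] rect ((0.5432667136192322, 0.14194726943969727), (0.0740589052438736, 0.0985102728009224), 2.8329830169677734)  side [0.5423 0.1443]
```

```bash
python3 - <<'E'
from h import *
t=cv2.imread("pics/top0.png");s=cv2.imread("pics/side0.png")
for k,a,b,z,T1,T2,r in (("cartS",(181,223),(206,366),.04,165,[175,185,195],45),("bL",(487,302),(389,172),.016,135,[135,140,145,150],20),("bM",(346,214),(277,232),.015,135,[135,140,145,150],18)):
    f="poly" if k[0]=="c" else "ell"
    ht=centre(hull(t,a,"bright",T1),f)
    for th in T2:
        try:
            G=hull(s,b,"bright",th,r);hs=centre(G,f);print(k,th,hs,np.ptp(G,axis=0),*tri(ht,hs))
        except Exception as e: print(k,th,str(e)[:60])
E
python3 -m pendant '[[[0,0,0],-0.125,1],[[0,0,0],-0.125,1],[[0,0,0],-0.125,1],[[0,0,0],-0.125,1],[[0,0,0],-0.125,1],[[0,0,0],-0.125,1],[[0,0,0],-0.125,1],[[0,0,0],-0.125,1],[[0,0,0],-0.125,1],[[0,0,0],-0.125,1],[[0,0,0],0,1],[[0,0,0],0,1]]' 50
```

```text
cartS 175 [205.1161 360.9216] [45. 43.] [0.5963 0.3228 0.0381] 0.00019904957478263335
cartS 185 [205.2606 361.1377] [44. 42.] [0.5963 0.3228 0.0376] 5.158658544146733e-05
cartS 195 [205.2324 361.0865] [43. 42.] [0.5963 0.3228 0.0377] 1.2935655523428755e-06
bL 135 max() iterable argument is empty
bL 140 max() iterable argument is empty
bL 145 [396.3278 170.3935] [ 8. 11.] [ 0.4332 -0.3134  0.0186] 0.01991598338073473
bL 150 max() iterable argument is empty
bM 135 [276.4262 230.7143] [26. 17.] [ 0.6217 -0.0166  0.015 ] 0.0009841751351732488
bM 140 [276.3904 230.8968] [25. 16.] [ 0.6219 -0.0166  0.0144] 0.000940890131527296
bM 145 [276.451  231.0077] [24. 15.] [ 0.6218 -0.0166  0.0141] 0.0010901307443990608
bM 150 [285.8182 230.5455] [3. 9.] [ 0.6118 -0.0195  0.0173] 0.020955528360844685
time_s: 1.15
ee_pos: [0.1964, -0.5931, 0.2309]
eef_rot: [-0.0, 0.709, 0.706, 0.0]
wrist_force: [1.3, 0.2, 0.7]
gripper_width: 1.001
```

```bash
python3 -m pendant '[[[0.014,0.0123,0],0,1],[[0.028,0.0247,0],0,1],[[0.028,0.0247,0],0,1],[[0.028,0.0247,0],0,1],[[0.028,0.0247,0],0,1],[[0.028,0.0247,0],0,1],[[0.028,0.0247,0],0,1],[[0.028,0.0247,0],0,1],[[0.028,0.0247,0],0,1],[[0.028,0.0247,0],0,1],[[0.014,0.0124,0],0,1],[[0,0,0],0,1]]'
cat >> h.py <<'E'
from scipy.spatial.transform import Rotation as Rn
def wray(uv,st):
    c=arm.camera_info("wrist");K=np.array(c["K"]);E=np.array(c["hand_eye"])
    v=np.array([(uv[0]-K[0,2])/K[0,0],(uv[1]-K[1,2])/K[1,1]]);th=np.linalg.norm(v)
    d=np.r_[np.sin(th)*v/max(th,1e-9),np.cos(th)]
    R=Rn.from_quat(np.roll(st["eef_rot"],-1)).as_matrix()
    return R@E[:3,3]+st["ee_pos"],R@(E[:3,:3]@d)
def wpix(X,st):
    c=arm.camera_info("wrist");K=np.array(c["K"]);E=np.array(c["hand_eye"])
    R=Rn.from_quat(np.roll(st["eef_rot"],-1)).as_matrix()
    p=E[:3,:3].T@(R.T@(np.asarray(X)-st["ee_pos"])-E[:3,3]);th=np.arctan2(np.hypot(p[0],p[1]),p[2])
    return K[:2,2]+K[0,0]*th*p[:2]/np.hypot(p[0],p[1])
E
python3 - <<'E'
from h import *
st=arm.observe();im=arm.get_image("wrist")[:,:,::-1];cv2.imwrite("pics/w1.png",im)
print(st["ee_pos"],st["eef_rot"],wpix([.443,-.3125,.016],st))
E
```

```text
time_s: 2.15
ee_pos: [0.4461, -0.3094, 0.2313]
eef_rot: [-0.0, 0.706, 0.708, 0.001]
wrist_force: [0.0, 0.3, 0.5]
gripper_width: 0.998
[ 0.4461 -0.3094  0.2313] [-0.0002  0.7064  0.7078  0.0011] [315.4863 209.3901]
```

View pics/w1.png

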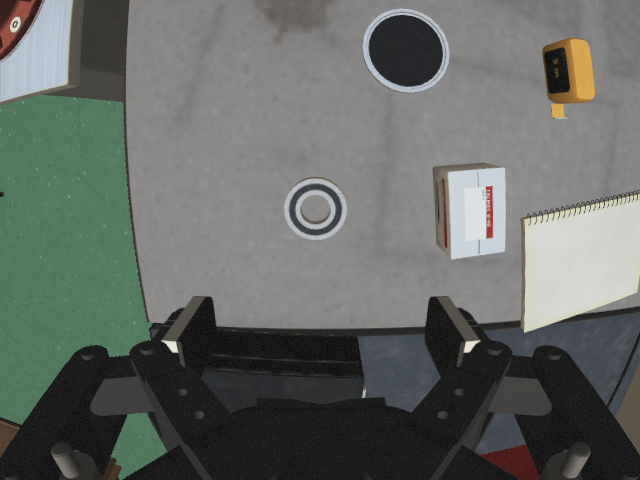

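Wrist view: the large bearing is centred at about (316,209), against a predicted (315.5,209.4), so both cameras agree on its position and 16 mm height. The large carton, dish and tape measure are also visible. Next I descend.

```bash
python3 - <<'E'
from h import *
w=cv2.imread("pics/w1.png");t=cv2.imread("pics/top0.png");st=arm.observe()
H=hull(w,(316,209),"bright",150,45);c=centre(H,"ell");print(c,np.ptp(H,axis=0))
o1,d1=wray(c,st);o2,d2=ray("top",centre(hull(t,(487,302),"bright",135),"ell"))
s=np.linalg.lstsq(np.c_[d1,-d2],o2-o1,rcond=None)[0];print(o1+s[0]*d1,o2+s[1]*d2, st["ee_pos"])
E
python3 -m pendant '[[[-0.001,-0.001,0.012],0,1],[[0,0,0.024],0,1],[[0,0,0.035],0,1],[[0,0,0.035],0,1],[[0,0,0.035],0,1],[[0,0,0.024],0,1],[[0,0,0.012],0,1],[[0,0,0.01],0,1],[[0,0,0.005],0,1],[[0,0,0],0,1],[[0,0,0],0,1]]'
python3 - <<'E'
from h import *
print([arm.observe()["ee_pos"] for i in range(2)],arm.observe()["joints"])
E
```

```text
[315.0069 209.2536] [63. 61.]
[ 0.4407 -0.3183 -0.0025] [ 0.4431 -0.3177 -0.0027] [ 0.4448 -0.3112  0.2312]
time_s: 3.12
ee_pos: [0.4436, -0.3157, 0.0405]
eef_rot: [0.001, 0.708, 0.707, 0.0]
wrist_force: [0.5, -0.5, -0.3]
gripper_width: 0.997
[array([ 0.4436, -0.3157,  0.0405]), array([ 0.4436, -0.3157,  0.0405])] [-0.7474  0.2918  1.9248 -0.0001  0.9226 -0.7458]
```

```bash
python3 - <<'E'
from h import *
t=cv2.imread("pics/top0.png");s=cv2.imread("pics/side0.png")
ht=centre(hull(t,(487,302),"bright",135),"ell")
for th in (85,95,105,115):
  try:
    G=hull(s,(389,172),"dark",th,16);hs=centre(G,"ell");print(th,hs,np.ptp(G,axis=0),*tri(ht,hs))
  except Exception as e: print(th,str(e)[:50])
E
python3 -m pendant '[[[0.002,0,0.005],0,1],[[0,0,0.012],0,1],[[0,0,0.012],0,1],[[0,0,0.007],0,1],[[0,0,0.002],0,1],[[0,0,0],0,1],[[0,0,0],0,1]]'
python3 - <<'E'
from h import *
for i in range(4):
  print(arm.observe()["ee_pos"]); cv2.imwrite(f"pics/s{i}.png",arm.get_image("side")[:,:,::-1])
E
```

```text
85 max() iterable argument is empty
95 max() iterable argument is empty
105 max() iterable argument is empty
115 [387.1424 177.0366] [22.  7.] [ 0.4439 -0.3192 -0.0085] 0.0015574811097713928
time_s: 3.7
ee_pos: [0.4426, -0.3124, 0.0009]
eef_rot: [-0.0, 0.707, 0.707, -0.0]
wrist_force: [-0.4, -0.1, 0.4]
gripper_width: 1.002
[ 0.4426 -0.3124  0.0009]
[ 0.443  -0.3127  0.0013]
[ 0.4432 -0.3129  0.0016]
[ 0.4432 -0.3129  0.0018]
```

```bash
python3 -m pendant '[[[0,0,0],0,0],[[0,0,0],0,0],[[0,0,0],0,0],[[0,0,0],0,0],[[0,0,0],0,0],[[0,0,0],0,0],[[0,0,0],0,0],[[0,0,0],0,0],[[0,0,0],0,0]]' 50
python3 - <<'E'
from h import *
print(arm.observe()["ee_pos"],arm.observe()["wrist_force"]);cv2.imwrite("pics/w2.png",arm.get_image("wrist")[:,:,::-1])
E
```

```text
time_s: 4.65
ee_pos: [0.4432, -0.3131, 0.0022]
eef_rot: [0.001, 0.707, 0.707, -0.0]
wrist_force: [-1.3, 0.7, 5.0]
gripper_width: 0.695
[ 0.4432 -0.3131  0.0022] [-1.2625  0.6664  4.9801]
```

View pics/w2.png

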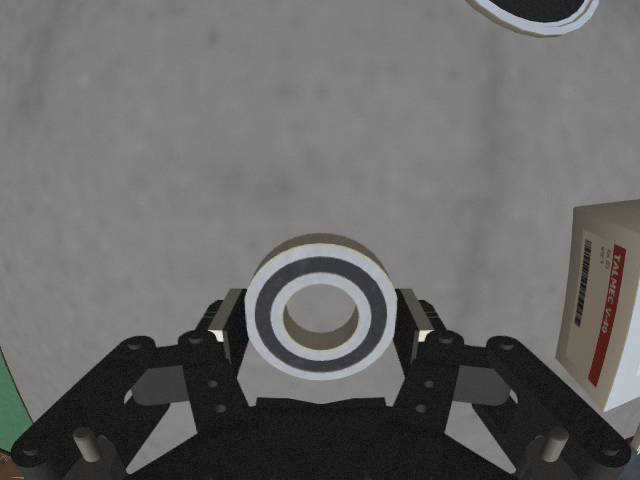

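The bearing sits squarely between the pads, ring centre near (321,311), opening 0.695. Lifting.

```bash
python3 -m pendant '[[[0,0,-0.003],0,0],[[0,0,-0.006],0,0],[[0,0,-0.012],0,0],[[0,0,-0.016],0,0],[[0,0,-0.016],0,0],[[0,0,-0.016],0,0],[[0,0,-0.012],0,0],[[0,0,-0.006],0,0],[[0,0,-0.003],0,0],[[0,0,0],0,0],[[0,0,0],0,0]]' 50
python3 - <<'E'
from h import *
st=arm.observe();print(st["ee_pos"],st["wrist_force"]);w=arm.get_image("wrist")[:,:,::-1];s=arm.get_image("side")[:,:,::-1]
i=[int(v) for v in np.clip((lambda c:c["K"]@(c["R"]@(st["ee_pos"]+[0,0,.01])+c["t"]))(arm.camera_info("side"))/((lambda c:c["K"]@(c["R"]@(st["ee_pos"]+[0,0,.01])+c["t"]))(arm.camera_info("side"))[2]),60,560)]
cv2.imwrite("pics/c3.png",np.hstack([cv2.resize(w[200:400,150:500],None,fx=1.1,fy=1.5),cv2.resize(s[i[1]-50:i[1]+50,i[0]-60:i[0]+60],(360,300))]))
E
```

```text
time_s: 5.62
ee_pos: [0.4423, -0.3121, 0.0907]
eef_rot: [-0.001, 0.707, 0.707, -0.0]
wrist_force: [-0.7, -0.7, -2.4]
gripper_width: 0.695
[ 0.4423 -0.3121  0.0907] [-0.7336 -0.7297 -2.4123]
```

View pics/c3.png

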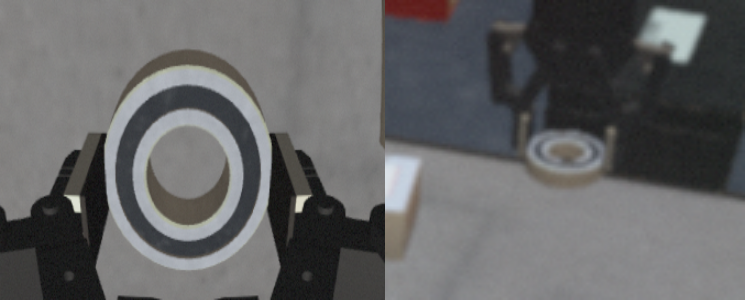

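Held level, with the fingertips around mid-height. Carrying it to the dish.

```bash
python3 -m pendant '[[[0.008,0.0045,0],0,0],[[0.0205,0.0113,0],0,0],[[0.0205,0.0112,0],0,0],[[0.0205,0.0113,0],0,0],[[0.0205,0.0112,0],0,0],[[0.0205,0.0113,0],0,0],[[0.0205,0.0112,0],0,0],[[0.0205,0.0113,0],0,0],[[0.0125,0.0067,0],0,0],[[0,0,0],0,0],[[0,0,0],0,0]]' 50
python3 -m pendant '[[[0,0,0.008],0,0],[[0,0,0.014],0,0],[[0,0,0.014],0,0],[[0,0,0.014],0,0],[[0,0,0.01],0,0],[[0,0,0.006],0,0],[[0,0,0.003],0,0],[[0,0,0],0,0],[[0,0,0],0,0],[[0,0,0],0,0],[[0,0,0],0,0]]' 50
python3 - <<'E'
from h import *
for i in range(4): st=arm.observe();w=arm.get_image("wrist")[:,:,::-1];print(st["ee_pos"],st["wrist_force"])
cv2.imwrite("pics/w4.png",w)
E
```

```text
time_s: 6.63
ee_pos: [0.5328, -0.1475, 0.0906]
eef_rot: [-0.001, 0.707, 0.708, -0.0]
wrist_force: [-0.9, -0.5, -1.9]
gripper_width: 0.695
time_s: 7.55
ee_pos: [0.5338, -0.149, 0.0233]
eef_rot: [0.001, 0.707, 0.707, 0.0]
wrist_force: [0.0, 0.1, -2.1]
gripper_width: 0.696
[ 0.5338 -0.149   0.0233] [ 0.0154  0.0649 -2.1487]
[ 0.5337 -0.1489  0.0232] [ 0.185  -0.6046 -2.6117]
[ 0.5336 -0.1489  0.023 ] [ 0.2401  0.1074 -2.4044]
[ 0.5334 -0.1488  0.0229] [ 0.378  -0.1299 -2.1029]
```

View pics/w4.png

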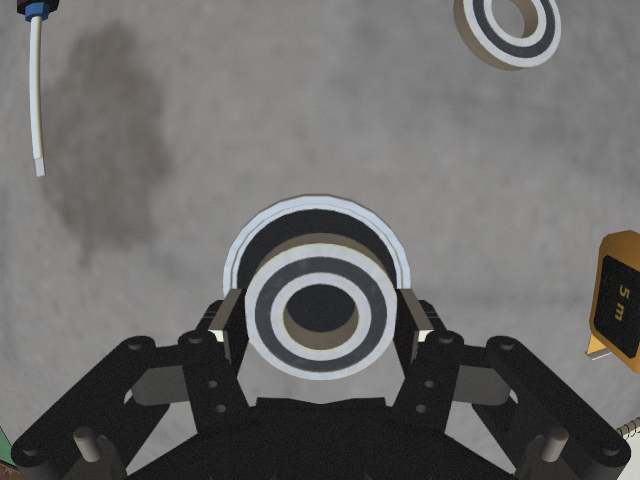

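The bearing is centred over the dish. Lowering slowly and watching the force.

```bash
python3 -m pendant '[[[0,0,0.005],0,0],[[0,0,0.004],0,0],[[0,0,0.003],0,0],[[0,0,0.002],0,0],[[0,0,0.001],0,0],[[0,0,0],0,0],[[0,0,0],0,0],[[0,0,0],0,0]]' 50
python3 -m pendant '[[[0,0,0.001],0,0],[[0,0,0.0005],0,0],[[0,0,0],0,0],[[0,0,0],0,0]]' 50
```

```text
time_s: 8.42
ee_pos: [0.5331, -0.1487, 0.0074]
eef_rot: [0.0, 0.707, 0.707, 0.0]
wrist_force: [0.7, 0.1, -2.5]
gripper_width: 0.699
time_s: 8.75
ee_pos: [0.5333, -0.1488, 0.0063]
eef_rot: [0.0, 0.707, 0.707, 0.0]
wrist_force: [-1.4, 0.9, 1.1]
gripper_width: 0.693
```

```bash
python3 -m pendant '[[[0,0,0],0,0.8],[[0,0,0],0,0.9],[[0,0,0],0,1],[[0,0,0],0,1],[[0,0,0],0,1],[[0,0,-0.006],0,1],[[0,0,-0.014],0,1],[[0,0,-0.024],0,1],[[0,0,-0.024],0,1],[[0,0,-0.024],0,1],[[0,0,-0.016],0,1],[[0,0,-0.006],0,1]]' 50
python3 -m pendant '[[[0.02,0.012,0],0,1],[[0.031,0.021,0],0,1],[[0.031,0.021,0],0,1],[[0.031,0.021,0],0,1],[[0.019,0.014,0],0,1],[[0,0,0],0,1],[[0,0,0],0,1],[[0,0,0],0,1]]' 50
python3 - <<'E'
from h import *
for i in range(2): st=arm.observe();w=arm.get_image("wrist")[:,:,::-1];print(st["ee_pos"],st["wrist_force"])
cv2.imwrite("pics/w5.png",w)
t=arm.get_image("top")[:,:,::-1];cv2.imwrite("pics/top5.png",t)
c=np.round(wpix([.6222,-.0165,.015],st)).astype(int);print(c)
for th in (140,150,160):
  try:
    G=hull(w,tuple(c),"bright",th,90);p=centre(G,"ell");o,d=wray(p,st);print(th,p,np.ptp(G,axis=0),o+d*(.015-o[2])/d[2])
    o2,d2=ray("top",(345.42,214.1))
  except Exception as e: print(e)
E
```

```text
time_s: 9.75
ee_pos: [0.5353, -0.1496, 0.1238]
eef_rot: [0.003, 0.707, 0.707, 0.001]
wrist_force: [0.2, -0.2, 0.5]
gripper_width: 1.0
time_s: 10.42
ee_pos: [0.6211, -0.0169, 0.1189]
eef_rot: [-0.001, 0.707, 0.707, -0.001]
wrist_force: [0.9, -0.6, -0.2]
gripper_width: 0.999
[ 0.6211 -0.0169  0.1189] [ 0.902  -0.6068 -0.2316]
[ 0.621  -0.0174  0.119 ] [0.0578 0.0539 0.6683]
[320 236]
140 [319.7081 235.8403] [75. 71.] [ 0.6217 -0.0165  0.015 ]
150 [319.7792 235.7772] [74. 70.] [ 0.6217 -0.0165  0.015 ]
160 [319.7447 235.6931] [73. 69.] [ 0.6217 -0.0164  0.015 ]
```

The wrist camera puts the medium bearing at (0.6217,-0.0165), agreeing with the top and side views. Descending, gripping and lifting.

```bash
python3 -m pendant '[[[0.0005,0.0005,0.01],0,1],[[0,0,0.02],0,1],[[0,0,0.024],0,1],[[0,0,0.024],0,1],[[0,0,0.02],0,1],[[0,0,0.01],0,1],[[0,0,0.006],0,1],[[0,0,0.003],0,1],[[0,0,0],0,1],[[0,0,0],0,1],[[0,0,0],0,1],[[0,0,0],0,1]]' 50
python3 -m pendant '[[[0,0,0],0,0],[[0,0,0],0,0],[[0,0,0],0,0],[[0,0,0],0,0],[[0,0,0],0,0],[[0,0,0],0,0],[[0,0,0],0,0],[[0,0,0],0,0],[[0,0,0],0,0],[[0,0,0],0,0]]' 50
python3 -m pendant '[[[0,0,-0.003],0,0],[[0,0,-0.006],0,0],[[0,0,-0.012],0,0],[[0,0,-0.018],0,0],[[0,0,-0.018],0,0],[[0,0,-0.018],0,0],[[0,0,-0.012],0,0],[[0,0,-0.006],0,0],[[0,0,-0.003],0,0],[[0,0,0],0,0],[[0,0,0],0,0]]' 50
```

```text
time_s: 11.57
ee_pos: [0.6238, -0.0164, 0.0043]
eef_rot: [0.001, 0.707, 0.707, 0.001]
wrist_force: [-0.8, 0.4, 0.7]
gripper_width: 1.0
time_s: 12.4
ee_pos: [0.6234, -0.0163, 0.0036]
eef_rot: [0.001, 0.707, 0.707, 0.0]
wrist_force: [-0.2, -0.2, 4.7]
gripper_width: 0.579
time_s: 13.32
ee_pos: [0.6218, -0.0162, 0.0979]
eef_rot: [-0.001, 0.707, 0.707, -0.001]
wrist_force: [0.1, 0.9, -1.6]
gripper_width: 0.579
```

```bash
python3 - <<'E'
from h import *
t=cv2.imread("pics/top5.png")
for th in (135,145):
  H=hull(t,(408,257),"bright",th,12+8);print(np.ptp(H,axis=0))
g=t[240:276,390:426]
cv2.imwrite("pics/c5.png",np.hstack([cv2.resize(g,(400,400)),cv2.resize(arm.get_image("wrist")[200:400,170:470,::-1],(400,400))]))
E
```

```text
[28. 28.]
[27. 27.]
```

View pics/c5.png

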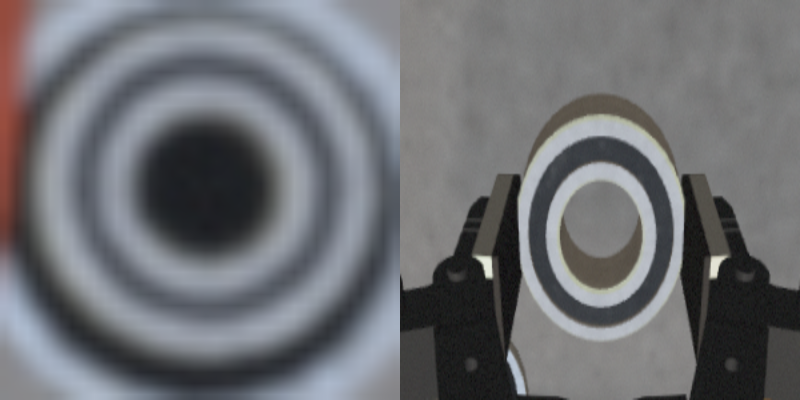

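The left crop shows the large bearing in the dish, a little up and right of centre. On the right, the medium bearing is held level. I'll measure the stack's centre.

```bash
python3 - <<'E'
from h import *
for n in ("top","wrist"):pass
t=cv2.imread("pics/top5.png")
H=hull(t,(408,257),"bright",140,20);c=centre(H,"ell");print(c,onz("top",c,.02))
w=cv2.imread("pics/w5.png")
s=arm.get_image("side")[:,:,::-1];cv2.imwrite("pics/s6.png",s)
for th in (135,140,145,150):
  try:
    G=hull(s,(335,203),"bright",th,16);q=centre(G,"ell");print(th,q,np.ptp(G,axis=0),*tri(c,q))
  except Exception as e:print(e)
print(arm.observe()["ee_pos"])
E
```

```text
[408.0254 256.2925] [ 0.535  -0.1471  0.02  ]
max() iterable argument is empty
140 [333.7658 200.7249] [15.  8.] [ 0.5343 -0.1472  0.0209] 0.0012733726279945054
max() iterable argument is empty
max() iterable argument is empty
[ 0.6215 -0.0161  0.0973]
```

```bash
python3 -m pendant '[[[-0.009,-0.006,0],0,0],[[-0.0185,-0.0125,0],0,0],[[-0.0185,-0.0125,0],0,0],[[-0.0185,-0.0125,0],0,0],[[-0.0185,-0.0125,0],0,0],[[-0.0185,-0.0125,0],0,0],[[-0.0185,-0.0115,0],0,0],[[-0.0115,-0.007,0],0,0],[[0,0,0],0,0],[[0,0,0],0,0]]' 50
python3 -m pendant '[[[0,0,0.006],0,0],[[0,0,0.012],0,0],[[0,0,0.014],0,0],[[0,0,0.012],0,0],[[0,0,0.009],0,0],[[0,0,0.005],0,0],[[0,0,0.002],0,0],[[0,0,0],0,0],[[0,0,0],0,0],[[0,0,0],0,0],[[0,0,0],0,0]]' 50
python3 - <<'E'
from h import *
for i in range(3): st=arm.observe();w=arm.get_image("wrist")[:,:,::-1];print(st["ee_pos"],st["wrist_force"])
cv2.imwrite("pics/w6.png",w)
E
```

```text
time_s: 14.25
ee_pos: [0.5349, -0.1482, 0.0985]
eef_rot: [-0.0, 0.708, 0.706, 0.0]
wrist_force: [-0.4, -0.0, -1.8]
gripper_width: 0.579
time_s: 15.17
ee_pos: [0.5362, -0.148, 0.0397]
eef_rot: [0.001, 0.707, 0.707, 0.0]
wrist_force: [0.4, -0.3, -0.6]
gripper_width: 0.58
[ 0.5362 -0.148   0.0397] [ 0.439  -0.3191 -0.6121]
[ 0.5361 -0.1479  0.0396] [ 1.1601 -0.1391 -1.1111]
[ 0.536  -0.1479  0.0395] [ 0.5948 -0.5802 -0.1952]
```

View pics/w6.png

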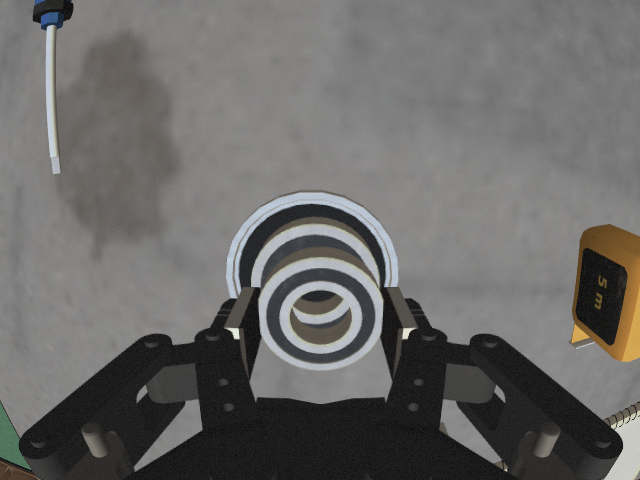

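The medium bearing is above the large one, about 2 px (1 mm) off in world x. Correcting and lowering.

```bash
python3 -m pendant '[[[0,-0.001,0.004],0,0],[[0,0,0.004],0,0],[[0,0,0.003],0,0],[[0,0,0.002],0,0],[[0,0,0.001],0,0],[[0,0,0],0,0],[[0,0,0],0,0],[[0,0,0],0,0]]' 50
python3 -m pendant '[[[0,0,0.001],0,0],[[0,0,0.0005],0,0],[[0,0,0],0,0],[[0,0,0],0,0]]' 50
```

```text
time_s: 15.98
ee_pos: [0.5346, -0.1477, 0.0249]
eef_rot: [0.0, 0.707, 0.707, 0.0]
wrist_force: [0.1, -0.7, -0.8]
gripper_width: 0.582
time_s: 16.32
ee_pos: [0.5347, -0.1478, 0.0237]
eef_rot: [0.0, 0.707, 0.707, 0.0]
wrist_force: [-1.4, -0.1, 1.9]
gripper_width: 0.583
```

```bash
python3 -m pendant '[[[0,0,0],0,0.7],[[0,0,0],0,0.85],[[0,0,0],0,1],[[0,0,0],0,1],[[0,0,0],0,1],[[0,0,-0.006],0,1],[[0,0,-0.014],0,1],[[0,0,-0.024],0,1],[[0,0,-0.024],0,1],[[0,0,-0.024],0,1],[[0,0,-0.014],0,1],[[0,0,-0.006],0,1]]' 50
python3 -m pendant '[[[0.018,-0.004,0],0,1],[[0.036,-0.008,0],0,1],[[0.036,-0.008,0],0,1],[[0.036,-0.008,0],0,1],[[0.036,-0.008,0],0,1],[[0.036,-0.008,0],0,1],[[0.036,-0.008,0],0,1],[[0.036,-0.008,0],0,1],[[0.036,-0.008,0],0,1],[[0.036,-0.008,0],0,1],[[0.036,-0.008,0],0,1],[[0.036,-0.008,0],0,1]]' 50
python3 -m pendant '[[[0.036,-0.008,0],0,1],[[0.0265,-0.008,0],0,1],[[0,0,0],0,1],[[0,0,0],0,1],[[0,0,0],0,1],[[0,0,0],0,1]]' 50
python3 - <<'E'
from h import *
for i in range(2): st=arm.observe();w=arm.get_image("wrist")[:,:,::-1];print(st["ee_pos"],st["wrist_force"])
cv2.imwrite("pics/w7.png",w)
t=arm.get_image("top")[:,:,::-1];cv2.imwrite("pics/top7.png",t)
c=np.round(wpix([.4267,.3287,.012],st)).astype(int);print(c)
for th in (135,145,155):
  try:
    G=hull(w,tuple(c),"bright",th,75);p=centre(G,"ell");o,d=wray(p,st);print(th,p,np.ptp(G,axis=0),o+d*(.012-o[2])/d[2])
  except Exception as e: print(e)
for th in (140,150):
  H=hull(t,(409,255),"bright",th,20);c=centre(H,"ell");print(np.ptp(H,axis=0),onz("top",c,.02)[:2],onz("top",c,.035)[:2])
E
```

```text
time_s: 17.32
ee_pos: [0.5365, -0.1485, 0.139]
eef_rot: [0.003, 0.707, 0.707, 0.001]
wrist_force: [1.1, -0.3, 0.6]
gripper_width: 1.0
time_s: 18.32
ee_pos: [0.4416, 0.2679, 0.1348]
eef_rot: [-0.0, 0.707, 0.707, -0.0]
wrist_force: [-0.2, -0.0, -0.1]
gripper_width: 0.998
time_s: 18.82
ee_pos: [0.4269, 0.3277, 0.1348]
eef_rot: [0.0, 0.708, 0.706, -0.001]
wrist_force: [0.2, -0.4, 0.4]
gripper_width: 1.001
[0.4269 0.3277 0.1348] [ 0.2148 -0.3969  0.3842]
[0.4271 0.3276 0.1349] [0.6458 0.2012 0.1607]
[318 229]
135 [319.356  230.0545] [53. 50.] [0.4276 0.3276 0.012 ]
145 [319.4261 229.9925] [53. 50.] [0.4277 0.3276 0.012 ]
155 [319.4607 229.9647] [51. 50.] [0.4277 0.3276 0.012 ]
[28. 28.] [ 0.535  -0.1473] [ 0.5337 -0.1452]
[16. 22.] [ 0.5384 -0.1419] [ 0.5372 -0.1398]
```

```bash
python3 -m pendant '[[[0.0005,0.0005,0.01],0,1],[[0,0,0.022],0,1],[[0,0,0.028],0,1],[[0,0,0.028],0,1],[[0,0,0.022],0,1],[[0,0,0.01],0,1],[[0,0,0.007],0,1],[[0,0,0.004],0,1],[[0,0,0],0,1],[[0,0,0],0,1],[[0,0,0],0,1],[[0,0,0],0,1]]' 50
python3 -m pendant '[[[0,0,0],0,0],[[0,0,0],0,0],[[0,0,0],0,0],[[0,0,0],0,0],[[0,0,0],0,0],[[0,0,0],0,0],[[0,0,0],0,0],[[0,0,0],0,0],[[0,0,0],0,0],[[0,0,0],0,0],[[0,0,0],0,0]]' 50
```

```text
time_s: 19.97
ee_pos: [0.4285, 0.3301, 0.0057]
eef_rot: [0.0, 0.707, 0.707, 0.001]
wrist_force: [0.7, -0.6, 0.6]
gripper_width: 0.999
time_s: 20.88
ee_pos: [0.4279, 0.3297, 0.0049]
eef_rot: [0.0, 0.707, 0.707, 0.0]
wrist_force: [-1.0, -0.5, 5.7]
gripper_width: 0.436
```

```bash
python3 -m pendant '[[[0,0,0],0,0.7],[[0,0,0],0,0.7],[[0,0,0.002],0,0.7],[[0,0,0],0,0.7],[[0,0,0],0,0],[[0,0,0],0,0],[[0,0,0],0,0],[[0,0,0],0,0],[[0,0,0],0,0],[[0,0,0],0,0],[[0,0,0],0,0]]' 50
python3 -m pendant '[[[0,0,-0.003],0,0],[[0,0,-0.006],0,0],[[0,0,-0.014],0,0],[[0,0,-0.021],0,0],[[0,0,-0.021],0,0],[[0,0,-0.021],0,0],[[0,0,-0.014],0,0],[[0,0,-0.006],0,0],[[0,0,-0.003],0,0],[[0,0,0],0,0],[[0,0,0],0,0],[[0,0,0],0,0]]' 50
python3 - <<'E'
from h import *
st=arm.observe();print(st["ee_pos"],st["wrist_force"])
t=cv2.imread("pics/top7.png")
cv2.imwrite("pics/c8.png",np.hstack([cv2.resize(t[236:276,388:428],(400,400)),cv2.resize(arm.get_image("wrist")[200:400,170:470,::-1],(400,400))]))
E
```

```text
time_s: 21.8
ee_pos: [0.4275, 0.3295, 0.0023]
eef_rot: [0.0, 0.707, 0.707, 0.0]
wrist_force: [0.7, -0.4, 0.3]
gripper_width: 0.436
time_s: 22.8
ee_pos: [0.4264, 0.3288, 0.1099]
eef_rot: [-0.0, 0.707, 0.707, -0.001]
wrist_force: [-0.1, -0.3, 0.1]
gripper_width: 0.437
[0.4264 0.3288 0.1099] [-0.1318 -0.2535  0.0985]
```

View pics/c8.png

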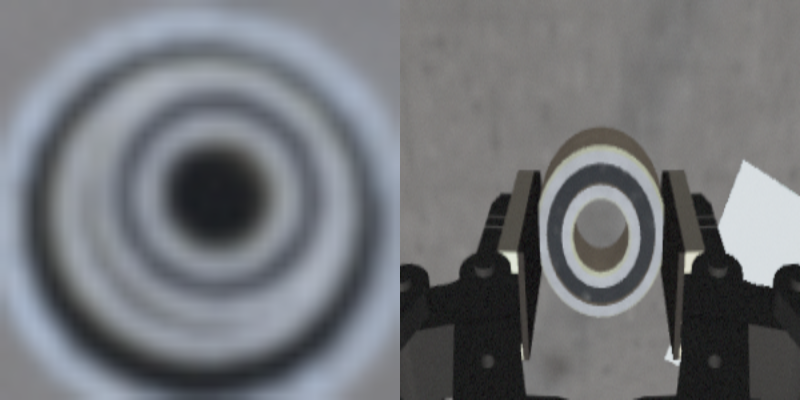

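The small bearing is held level, and the medium one sits on the large (medium centre at crop (217,193), top pixel (409.7,255.3)).

```bash
python3 - <<'E'
from h import *
t=cv2.imread("pics/top7.png");
print("top medium",onz("top",(409.2,254.8),.035),onz("top",(409.7,255.3),.035))
g=cv2.cvtColor(t,cv2.COLOR_BGR2GRAY)[236:276,388:428]
# dark seal of medium and bore
m=(cv2.resize(g,(400,400),interpolation=cv2.INTER_CUBIC)<70).astype(np.uint8);n,L,st,ce=cv2.connectedComponentsWithStats(m)
for i in range(1,n):
  if st[i,4]>2000: p=ce[i]/10+[388-.45,236-.45];print(st[i],p,onz("top",p,.035)[:2],onz("top",p,.02)[:2])
s=arm.get_image("side")[:,:,::-1];cv2.imwrite("pics/s8.png",s)
for th in (138,142,146,150):
  try:
    G=hull(s,(335,196),"bright",th,14);q=centre(G,"ell");print(th,q,np.ptp(G,axis=0),onz("side",q,.035)[:2])
  except Exception as e:print(e)
E
```

```text
top medium [ 0.5368 -0.1474  0.035 ] [ 0.5358 -0.1484  0.035 ]
[   31   145   338   250 10270] [404.9948 268.2926] [ 0.5091 -0.1387] [ 0.51   -0.1408]
[ 169  151   94   93 6906] [409.0929 255.1679] [ 0.5361 -0.1472] [ 0.5374 -0.1493]
max() iterable argument is empty
max() iterable argument is empty
max() iterable argument is empty
max() iterable argument is empty
```

```bash
python3 -m pendant '[[[-0.018,0.004,0],0,0],[[-0.036,0.008,0],0,0],[[-0.036,0.008,0],0,0],[[-0.036,0.008,0],0,0],[[-0.036,0.008,0],0,0],[[-0.036,0.008,0],0,0],[[-0.036,0.008,0],0,0],[[-0.036,0.008,0],0,0],[[-0.036,0.008,0],0,0],[[-0.036,0.008,0],0,0],[[-0.036,0.008,0],0,0],[[-0.036,0.008,0],0,0]]' 50
python3 -m pendant '[[[-0.036,0.008,0],0,0],[[-0.0265,0.008,0],0,0],[[0,0,0],0,0],[[0,0,0],0,0],[[0,0,0],0,0],[[0,0,0.008],0,0],[[0,0,0.014],0,0],[[0,0,0.014],0,0],[[0,0,0.01],0,0],[[0,0,0.006],0,0],[[0,0,0.004],0,0],[[0,0,0],0,0]]' 50
python3 -m pendant '[[[0,0,0],0,0],[[0,0,0],0,0],[[0,0,0],0,0]]' 50
python3 - <<'E'
from h import *
for i in range(3): st=arm.observe();w=arm.get_image("wrist")[:,:,::-1];print(st["ee_pos"],st["wrist_force"])
cv2.imwrite("pics/w9.png",w[120:440,140:500])
E
```

```text
time_s: 23.9
ee_pos: [0.5186, -0.0864, 0.1106]
eef_rot: [-0.001, 0.708, 0.707, -0.0]
wrist_force: [0.3, 0.5, -0.7]
gripper_width: 0.441
time_s: 24.9
ee_pos: [0.5342, -0.1463, 0.0542]
eef_rot: [-0.001, 0.707, 0.707, -0.0]
wrist_force: [-0.7, -0.5, -0.1]
gripper_width: 0.437
time_s: 25.15
ee_pos: [0.5357, -0.1475, 0.0562]
eef_rot: [0.001, 0.707, 0.707, 0.0]
wrist_force: [0.1, 0.9, -0.8]
gripper_width: 0.44
[ 0.5357 -0.1475  0.0562] [ 0.0939  0.9054 -0.7705]
[ 0.5356 -0.1475  0.0561] [ 0.4573 -0.2394 -1.2937]
[ 0.5355 -0.1474  0.056 ] [-0.3147  0.1409 -1.2782]
```

View pics/w9.png

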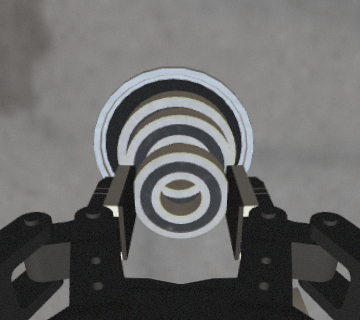

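Small bearing (x≈180) is in line over the medium (x≈178). Lowering.

```bash
python3 -m pendant '[[[0,0,0.005],0,0],[[0,0,0.005],0,0],[[0,0,0.003],0,0],[[0,0,0.002],0,0],[[0,0,0.001],0,0],[[0,0,0],0,0],[[0,0,0],0,0],[[0,0,0],0,0]]' 50
python3 -m pendant '[[[0,0,0.001],0,0],[[0,0,0.0005],0,0],[[0,0,0],0,0],[[0,0,0],0,0]]' 50
```

```text
time_s: 25.97
ee_pos: [0.5351, -0.1472, 0.0394]
eef_rot: [0.0, 0.707, 0.707, 0.0]
wrist_force: [-0.2, 0.7, -1.0]
gripper_width: 0.443
time_s: 26.3
ee_pos: [0.535, -0.1471, 0.0378]
eef_rot: [0.0, 0.707, 0.707, 0.0]
wrist_force: [-0.1, -0.9, -1.2]
gripper_width: 0.437
```

```bash
python3 -m pendant '[[[0,0,0.0005],0,0],[[0,0,0],0,0],[[0,0,0],0,0]]' 50
python3 -m pendant '[[[0,0,0.0005],0,0],[[0,0,0],0,0],[[0,0,0],0,0]]' 50
```

```text
time_s: 26.55
ee_pos: [0.535, -0.1472, 0.0373]
eef_rot: [0.0, 0.707, 0.707, 0.0]
wrist_force: [0.3, 0.8, 0.2]
gripper_width: 0.44
time_s: 26.8
ee_pos: [0.535, -0.1472, 0.0373]
eef_rot: [-0.0, 0.707, 0.707, -0.0]
wrist_force: [-2.0, 0.6, 4.0]
gripper_width: 0.44
```

```bash
python3 -m pendant '[[[0,0,0],0,0.55],[[0,0,0],0,0.7],[[0,0,0],0,0.85],[[0,0,0],0,1],[[0,0,0],0,1],[[0,0,0],0,1],[[0,0,-0.006],0,1],[[0,0,-0.014],0,1],[[0,0,-0.024],0,1],[[0,0,-0.024],0,1],[[0,0,-0.018],0,1],[[0,0,-0.008],0,1]]' 50
python3 -m pendant '[[[-0.014,0.0055,0],0,1],[[-0.0283,0.0112,0],0,1],[[-0.0283,0.0112,0],0,1],[[-0.0283,0.0112,0],0,1],[[-0.0283,0.0112,0],0,1],[[-0.0318,0.0127,0],0,1],[[0,0,0],-0.06,1],[[0,0,0],-0.061,1],[[0,0,0],0,1],[[0,0,0],0,1],[[0,0,0],0,1],[[0,0,0],0,1]]' 50
python3 - <<'E'
from h import *
for i in range(2): st=arm.observe();w=arm.get_image("wrist")[:,:,::-1];print(st["ee_pos"],st["eef_rot"])
t=arm.get_image("top")[:,:,::-1];s=arm.get_image("side")[:,:,::-1]
cv2.imwrite("pics/w10.png",w);cv2.imwrite("pics/top10.png",t);cv2.imwrite("pics/s10.png",s)
# where the top face corners should appear if the carton is where top/side put it
R=Rn.from_euler("z",.121).as_matrix()
for sx,sy in((1,1),(1,-1),(-1,-1),(-1,1)): print(wpix(R@[.03*sx,.0425*sy,.05]+[.5978,-.3063,0],st))
G=hull(w,tuple(np.round(wpix([.5978,-.3063,.05],st)).astype(int)),"bright",165,140)
P=[]
for p in G: o,d=wray(p,st);P.append((o+d*(.05-o[2])/d[2])[:2])
print(cv2.minAreaRect(np.array(P,np.float32)))
E
```

```text
time_s: 27.8
ee_pos: [0.5371, -0.148, 0.1346]
eef_rot: [0.003, 0.707, 0.707, 0.001]
wrist_force: [1.3, -0.8, 0.0]
gripper_width: 1.003
time_s: 28.8
ee_pos: [0.5975, -0.3059, 0.1302]
eef_rot: [-0.0, 0.664, 0.748, -0.0]
wrist_force: [0.5, 0.8, -0.3]
gripper_width: 1.0
[ 0.5975 -0.3059  0.1302] [-0.0004  0.6636  0.7481 -0.0001]
[ 0.5976 -0.3059  0.1305] [-0.0002  0.6635  0.7482 -0.0001]
[367.8497 180.8429]
[363.2605 307.8433]
[274.1214 307.8682]
[268.9728 180.9714]
((0.597467839717865, -0.30695775151252747), (0.05830300971865654, 0.08254069834947586), 7.027877330780029)
```

View pics/w10.png

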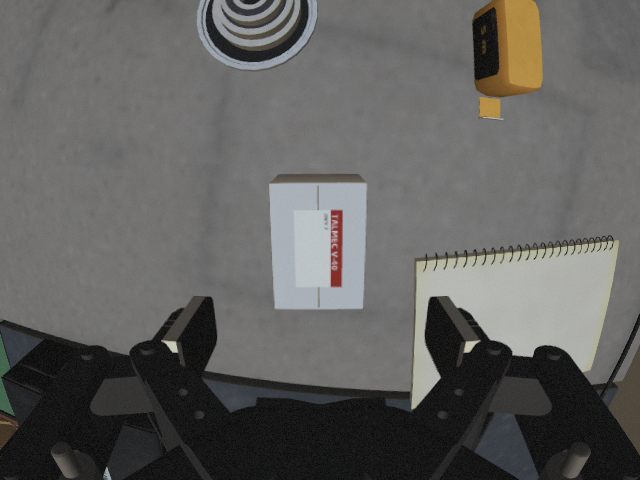

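Carton corners measure (270,182)–(366,183)–(363,308)–(275,308), on the predicted corners to about 1–2 px, and all cameras agree. The bearing stack looks good. Descending, gripping and lifting.

```bash
python3 -m pendant '[[[-0.0005,0,0.01],0,1],[[0,0,0.02],0,1],[[0,0,0.024],0,1],[[0,0,0.024],0,1],[[0,0,0.02],0,1],[[0,0,0.01],0,1],[[0,0,0.006],0,1],[[0,0,0.002],0,1],[[0,0,0],0,1],[[0,0,0],0,1],[[0,0,0],0,1],[[0,0,0],0,1]]' 40
python3 -m pendant '[[[0,0,0],0,0],[[0,0,0],0,0],[[0,0,0],0,0],[[0,0,0],0,0],[[0,0,0],0,0],[[0,0,0],0,0],[[0,0,0],0,0],[[0,0,0],0,0],[[0,0,0],0,0],[[0,0,0],0,0]]' 40
python3 -m pendant '[[[0,0,-0.003],0,0],[[0,0,-0.006],0,0],[[0,0,-0.012],0,0],[[0,0,-0.02],0,0],[[0,0,-0.02],0,0],[[0,0,-0.02],0,0],[[0,0,-0.012],0,0],[[0,0,-0.006],0,0],[[0,0,-0.003],0,0],[[0,0,0],0,0],[[0,0,0],0,0]]' 40
```

```text
time_s: 30.0
ee_pos: [0.5989, -0.3074, 0.0164]
eef_rot: [0.001, 0.663, 0.748, 0.0]
wrist_force: [-0.1, 0.1, -0.1]
gripper_width: 1.003
time_s: 30.83
ee_pos: [0.5981, -0.307, 0.0155]
eef_rot: [0.0, 0.663, 0.748, -0.0]
wrist_force: [-0.9, -0.2, 5.0]
gripper_width: 0.697
time_s: 31.75
ee_pos: [0.597, -0.3062, 0.1154]
eef_rot: [-0.001, 0.663, 0.748, -0.0]
wrist_force: [-0.3, -1.3, -4.5]
gripper_width: 0.697
```

```bash
python3 -m pendant '[[[0,0,0],0.036,0],[[0,0,0],0.036,0],[[0.018,-0.002,0],0,0],[[0.036,-0.0025,0],0,0],[[0.036,-0.0025,0],0,0],[[0.036,-0.0025,0],0,0],[[0.036,-0.0025,0],0,0],[[0.036,-0.0025,0],0,0],[[0.036,-0.0025,0],0,0],[[0.036,-0.0025,0],0,0],[[0.036,-0.0025,0],0,0],[[0.036,-0.0025,0],0,0]]' 40
python3 -m pendant '[[[0.036,-0.0025,0],0,0],[[0.036,-0.0025,0],0,0],[[0.0246,-0.0025,0],0,0],[[0.012,0,0],0,0],[[0,0,0],0,0],[[0,0,0],0,0],[[0,0,0],0,0],[[0,0,0],0,0]]' 40
python3 - <<'E'
from h import *
for i in range(3): st=arm.observe();w=arm.get_image("wrist")[:,:,::-1];print(st["ee_pos"],st["eef_rot"])
cv2.imwrite("pics/w11.png",w)
E
```

```text
time_s: 32.75
ee_pos: [0.5553, 0.0355, 0.1153]
eef_rot: [-0.001, 0.69, 0.724, -0.001]
wrist_force: [1.5, -0.3, -3.7]
gripper_width: 0.696
time_s: 33.42
ee_pos: [0.5444, 0.1404, 0.1164]
eef_rot: [0.0, 0.691, 0.723, -0.0]
wrist_force: [0.2, -0.9, -2.9]
gripper_width: 0.692
[0.5444 0.1404 0.1164] [ 0.      0.6905  0.7233 -0.0004]
[0.5445 0.1404 0.1166] [ 0.      0.6906  0.7232 -0.0003]
[0.5445 0.1405 0.1167] [ 0.      0.6906  0.7232 -0.0002]
```

View pics/w11.png

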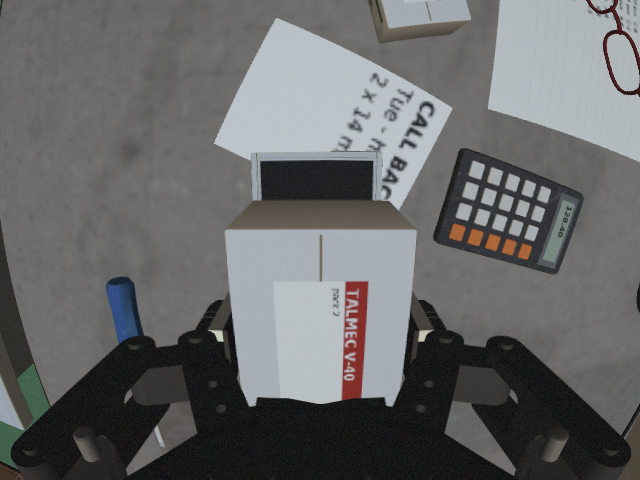

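The tray lies parallel to the carton beneath it (edges x≈250–382, carton centre 321), and the calculator is clear of the fingers. Lowering.

```bash
python3 -m pendant '[[[0.001,-0.001,0.008],0,0],[[0,0,0.016],0,0],[[0,0,0.018],0,0],[[0,0,0.018],0,0],[[0,0,0.014],0,0],[[0,0,0.008],0,0],[[0,0,0.005],0,0],[[0,0,0.002],0,0],[[0,0,0],0,0],[[0,0,0],0,0],[[0,0,0],0,0],[[0,0,0],0,0]]' 40
python3 -m pendant '[[[0,0,0.004],0,0],[[0,0,0.002],0,0],[[0,0,0.001],0,0],[[0,0,0],0,0],[[0,0,0],0,0],[[0,0,0],0,0]]' 40
```

```text
time_s: 34.57
ee_pos: [0.5441, 0.1429, 0.0288]
eef_rot: [0.001, 0.69, 0.724, 0.001]
wrist_force: [-0.5, 0.3, -2.6]
gripper_width: 0.695
time_s: 35.07
ee_pos: [0.5433, 0.1428, 0.0208]
eef_rot: [-0.0, 0.69, 0.724, -0.0]
wrist_force: [0.9, -0.1, -3.0]
gripper_width: 0.693
```

```bash
python3 -m pendant '[[[0,0,0.001],0,0],[[0,0,0],0,0],[[0,0,0],0,0],[[0,0,0],0,0]]' 40
python3 -m pendant '[[[0,0,0.0005],0,0],[[0,0,0],0,0],[[0,0,0],0,0]]' 40
python3 -m pendant '[[[0,0,0.0005],0,0],[[0,0,0],0,0],[[0,0,0],0,0]]' 40
```

```text
time_s: 35.4
ee_pos: [0.5432, 0.1428, 0.0198]
eef_rot: [-0.0, 0.69, 0.724, 0.0]
wrist_force: [-1.1, 0.5, -2.4]
gripper_width: 0.696
time_s: 35.65
ee_pos: [0.5434, 0.1428, 0.0195]
eef_rot: [0.0, 0.69, 0.724, 0.0]
wrist_force: [-0.1, 0.0, -1.7]
gripper_width: 0.691
time_s: 35.9
ee_pos: [0.5434, 0.1428, 0.0195]
eef_rot: [-0.0, 0.69, 0.724, -0.0]
wrist_force: [-1.6, -0.4, 4.0]
gripper_width: 0.695
```

```bash
python3 -m pendant '[[[0,0,0],0,0.8],[[0,0,0],0,0.9],[[0,0,0],0,1],[[0,0,0],0,1],[[0,0,0],0,1],[[0,0,-0.008],0,1],[[0,0,-0.016],0,1],[[0,0,-0.028],0,1],[[0,0,-0.028],0,1],[[0,0,-0.022],0,1],[[0,0,-0.012],0,1],[[0,0,-0.004],0,1]]' 40
python3 -m pendant '[[[0.0154,0.0053,0],0,1],[[0.03,0.0104,0],0,1],[[0.03,0.0104,0],0,1],[[0.03,0.0104,0],0,1],[[0.03,0.0104,0],0,1],[[0.03,0.0104,0],0,1],[[0.012,0.004,0],-0.05,1],[[0,0,0],-0.088,1],[[0,0,0],-0.088,1],[[0,0,0],0,1],[[0,0,0],0,1],[[0,0,0],0,1]]' 40
python3 - <<'E'
from h import *
for i in range(2): st=arm.observe();w=arm.get_image("wrist")[:,:,::-1];print(st["ee_pos"],st["eef_rot"])
t=arm.get_image("top")[:,:,::-1];s=arm.get_image("side")[:,:,::-1]
cv2.imwrite("pics/w12.png",w);cv2.imwrite("pics/top12.png",t);cv2.imwrite("pics/s12.png",s)
R=Rn.from_euler("z",.272).as_matrix()
for sx,sy in((1,1),(1,-1),(-1,-1),(-1,1)): print(wpix(R@[.0275*sx,.0375*sy,.04]+[.5963,.3225,0],st))
G=hull(w,tuple(np.round(wpix([.5963,.3225,.04],st)).astype(int)),"bright",175,95)
P=[]
for p in G: o,d=wray(p,st);P.append((o+d*(.04-o[2])/d[2])[:2])
print("cartS",cv2.minAreaRect(np.array(P,np.float32)))
cv2.imwrite("pics/c12.png",np.hstack([w[:,80:560],cv2.resize(t[200:300,220:300],(288,480-120)).repeat(1,0) if 0 else cv2.resize(t[210:290,230:278+30],(300,480))]))
E
```

```text
time_s: 36.9
ee_pos: [0.5454, 0.1431, 0.1403]
eef_rot: [0.002, 0.69, 0.724, 0.002]
wrist_force: [0.5, -0.2, -0.1]
gripper_width: 1.001
time_s: 37.9
ee_pos: [0.5953, 0.3225, 0.1357]
eef_rot: [-0.0, 0.605, 0.796, -0.001]
wrist_force: [0.9, -0.2, -0.9]
gripper_width: 0.998
[0.5953 0.3225 0.1357] [-0.0005  0.6048  0.7964 -0.0008]
[0.5955 0.3224 0.136 ] [-0.0003  0.6047  0.7965 -0.0006]
[362.144  184.6724]
[358.7451 291.0856]
[280.7662 291.0064]
[277.4114 184.6233]
cartS ((0.5925995707511902, 0.3201788365840912), (0.019536342471837997, 0.044874582439661026), 14.719991683959961)
```

View pics/c12.png

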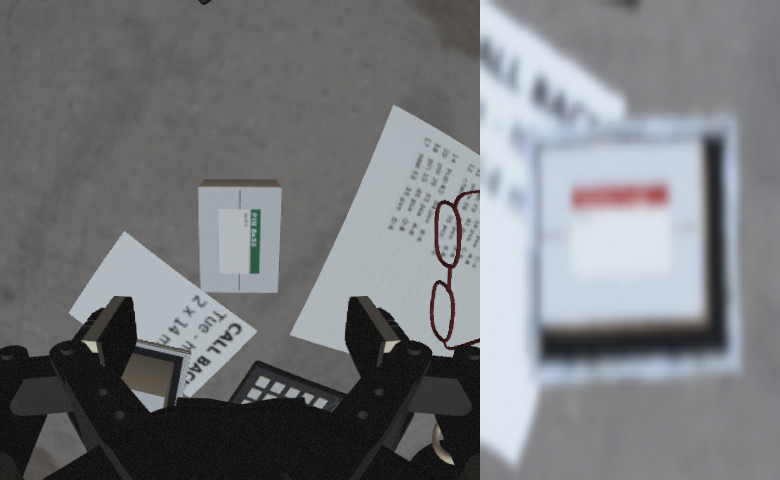

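The small carton's top face spans (279,187)–(361,292), on the prediction. The large carton is square in the tray. I'll measure it, then grip the small one (calculator well below the fingers' path, outside the jaws).

```bash
python3 - <<'E'
from h import *
t=cv2.imread("pics/top12.png");s=cv2.imread("pics/s12.png")
for th in (150,165):
  H=hull(t,(268,246),"bright",th,24);c=centre(H,"poly")
  P=np.array([onz("top",p,.054)[:2] for p in H],np.float32);print(c,onz("top",c,.054),cv2.minAreaRect(P))
for th in (165,180,190):
  try:
    G=hull(s,(279,275),"bright",th,40);q=centre(G,"poly");print(th,q,np.ptp(G,axis=0),*tri(c,q))
  except Exception as e: print(e)
E
python3 -m pendant '[[[-0.0005,0.0005,0.01],0,1],[[0,0,0.022],0,1],[[0,0,0.026],0,1],[[0,0,0.026],0,1],[[0,0,0.022],0,1],[[0,0,0.01],0,1],[[0,0,0.006],0,1],[[0,0,0.004],0,1],[[0,0,0],0,1],[[0,0,0],0,1],[[0,0,0],0,1]]' 40
python3 -m pendant '[[[0,0,0],0,0],[[0,0,0],0,0],[[0,0,0],0,0],[[0,0,0],0,0],[[0,0,0],0,0],[[0,0,0],0,0],[[0,0,0],0,0],[[0,0,0],0,0],[[0,0,0],0,0],[[0,0,0],0,0]]' 40
python3 -m pendant '[[[0,0,-0.003],0,0],[[0,0,-0.006],0,0],[[0,0,-0.014],0,0],[[0,0,-0.024],0,0],[[0,0,-0.024],0,0],[[0,0,-0.024],0,0],[[0,0,-0.014],0,0],[[0,0,-0.006],0,0],[[0,0,-0.003],0,0],[[0,0,0],0,0],[[0,0,0],0,0],[[0,0,0],0,0]]' 40
```

```text
time_s: 39.02
ee_pos: [0.598, 0.3232, 0.0127]
eef_rot: [0.001, 0.604, 0.797, 0.001]
wrist_force: [0.0, -0.3, 0.3]
gripper_width: 0.998
time_s: 39.85
ee_pos: [0.5968, 0.3227, 0.0118]
eef_rot: [0.0, 0.604, 0.797, 0.0]
wrist_force: [-2.2, -0.6, 5.5]
gripper_width: 0.634
time_s: 40.85
ee_pos: [0.5951, 0.3219, 0.1264]
eef_rot: [-0.001, 0.604, 0.797, -0.002]
wrist_force: [-0.5, -0.2, -3.1]
gripper_width: 0.636Traceback (most recent call last):
  File "<stdin>", line 4, in <module>
  File "h.py", line 19, in hull
    i=max(best,key=lambda i:st[i,2]*st[i,3]-20*np.hypot(*(st[i,:2]+st[i,2:4]/2-r)))
ValueError: max() iterable argument is empty
```

```bash
python3 - <<'E'
from h import *
t=cv2.imread("pics/top12.png");s=cv2.imread("pics/s12.png");c=None
for th in (175,185,190,195):
  try:
    H=hull(t,(268,248),"bright",th,24);c=centre(H,"poly")
    P=np.array([onz("top",p,.054)[:2] for p in H],np.float32);print(th,c,onz("top",c,.054),cv2.minAreaRect(P))
  except Exception as e: print(th,e)
for th in (165,180,190,200):
  try:
    G=hull(s,(279,275),"bright",th,32);q=centre(G,"poly");print(th,q,np.ptp(G,axis=0),*tri(c,q))
  except Exception as e: print(th,e)
E
```

```text
175 max() iterable argument is empty
185 [265.9703 247.9619] [0.5449 0.1437 0.054 ] ((0.5449885725975037, 0.14372552931308746), (0.05657481402158737, 0.08031035214662552), 1.2556869983673096)
190 [265.9956 247.9375] [0.545  0.1437 0.054 ] ((0.5449986457824707, 0.14371828734874725), (0.05649828538298607, 0.08029541373252869), 1.2556954622268677)
195 [266.4636 248.1755] [0.5445 0.1427 0.054 ] ((0.54469895362854, 0.14272505044937134), (0.05463051423430443, 0.07895752787590027), 2.8443169593811035)
165 max() iterable argument is empty
180 max() iterable argument is empty
190 [279.1802 281.5743] [45. 39.] [0.545  0.1431 0.0505] 0.0003692634584043718
200 [279.3301 281.4988] [44. 39.] [0.5449 0.1431 0.0507] 0.00011265323035073482
```

```bash
python3 -m pendant '[[[0,0,0],0.115,0],[[0,0,0],0.114,0],[[-0.0147,-0.0046,0],0,0],[[-0.03,-0.0102,0],0,0],[[-0.03,-0.0102,0],0,0],[[-0.03,-0.0102,0],0,0],[[-0.03,-0.0102,0],0,0],[[-0.03,-0.0102,0],0,0],[[-0.012,-0.004,0],0,0],[[0,0,0],0,0],[[0,0,0],0,0],[[0,0,0],0,0]]' 40
python3 -m pendant '[[[0,0,0.006],0,0],[[0,0,0.012],0,0],[[0,0,0.014],0,0],[[0,0,0.01],0,0],[[0,0,0.006],0,0],[[0,0,0.002],0,0],[[0,0,0],0,0],[[0,0,0],0,0],[[0,0,0],0,0],[[0,0,0],0,0]]' 40
python3 - <<'E'
from h import *
for i in range(3): st=arm.observe();s=arm.get_image("side")[:,:,::-1];print(st["ee_pos"],st["eef_rot"],st["wrist_force"])
w=arm.get_image("wrist")[:,:,::-1]
cv2.imwrite("pics/c13.png",np.hstack([w[120:440,140:500],cv2.resize(s[200:340,210:360],(343,320))]))
E
```

```text
time_s: 41.85
ee_pos: [0.5451, 0.1441, 0.1285]
eef_rot: [-0.0, 0.691, 0.723, 0.0]
wrist_force: [0.2, 0.9, -3.0]
gripper_width: 0.641
time_s: 42.68
ee_pos: [0.5458, 0.1435, 0.0797]
eef_rot: [0.001, 0.691, 0.723, 0.001]
wrist_force: [-0.4, 0.5, -3.7]
gripper_width: 0.632
[0.5458 0.1435 0.0797] [0.0006 0.691  0.7228 0.0007] [-0.418   0.4638 -3.7211]
[0.5457 0.1434 0.0797] [0.0005 0.6911 0.7228 0.0007] [-0.1154  0.7451 -3.6912]
[0.5456 0.1434 0.0796] [0.0005 0.6911 0.7228 0.0006] [ 0.2634  0.1771 -3.3534]
```

View pics/c13.png

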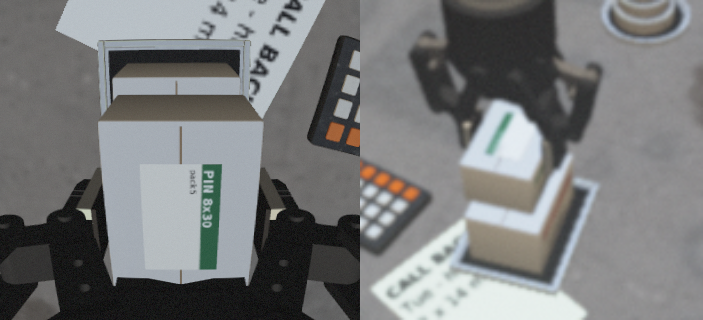

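Small carton is centred and square above the large one. Lowering.

```bash
python3 -m pendant '[[[0,0,0.004],0,0],[[0,0,0.004],0,0],[[0,0,0.002],0,0],[[0,0,0.001],0,0],[[0,0,0],0,0],[[0,0,0],0,0],[[0,0,0],0,0],[[0,0,0],0,0]]' 40
python3 -m pendant '[[[0,0,0.001],0,0],[[0,0,0],0,0],[[0,0,0],0,0]]' 40
python3 -m pendant '[[[0,0,0.0005],0,0],[[0,0,0],0,0],[[0,0,0],0,0]]' 40
python3 -m pendant '[[[0,0,0.0005],0,0],[[0,0,0],0,0],[[0,0,0],0,0]]' 40
```

```text
time_s: 43.55
ee_pos: [0.5452, 0.1434, 0.068]
eef_rot: [0.0, 0.691, 0.723, 0.0]
wrist_force: [-0.1, 0.6, -3.0]
gripper_width: 0.637
time_s: 43.8
ee_pos: [0.5449, 0.1434, 0.0668]
eef_rot: [-0.0, 0.691, 0.723, -0.0]
wrist_force: [0.0, -0.3, -3.7]
gripper_width: 0.632
time_s: 44.05
ee_pos: [0.5449, 0.1434, 0.0663]
eef_rot: [-0.0, 0.691, 0.723, -0.0]
wrist_force: [0.2, -0.1, -3.1]
gripper_width: 0.638
time_s: 44.3
ee_pos: [0.545, 0.1434, 0.0658]
eef_rot: [0.0, 0.691, 0.723, 0.0]
wrist_force: [0.2, -0.1, -4.8]
gripper_width: 0.639
```

```bash
python3 -m pendant '[[[0,0,0.0005],0,0],[[0,0,0],0,0],[[0,0,0],0,0]]' 40
python3 -m pendant '[[[0,0,0.0005],0,0],[[0,0,0],0,0],[[0,0,0],0,0]]' 40
```

```text
time_s: 44.55
ee_pos: [0.545, 0.1434, 0.0658]
eef_rot: [-0.0, 0.691, 0.723, -0.0]
wrist_force: [-2.5, 0.4, 1.0]
gripper_width: 0.635
time_s: 44.8
ee_pos: [0.545, 0.1434, 0.0658]
eef_rot: [-0.0, 0.691, 0.723, -0.0]
wrist_force: [-4.5, -0.3, 5.0]
gripper_width: 0.637
```

Contact is made (wrist z-force from about -4 to +5 N). Releasing, retreating up and aside, then checking.

```bash
python3 -m pendant '[[[0,0,0],0,0.75],[[0,0,0],0,0.87],[[0,0,0],0,1],[[0,0,0],0,1],[[0,0,0],0,1],[[0,0,-0.008],0,1],[[0,0,-0.016],0,1],[[0,0,-0.028],0,1],[[0,0,-0.028],0,1],[[0,0,-0.028],0,1],[[0,0,-0.016],0,1],[[0,0,-0.008],0,1]]' 40
python3 -m pendant '[[[0.015,-0.015,0],0,1],[[0.025,-0.02,0],0,1],[[0.03,-0.02,0],0,1],[[0.03,-0.02,0],0,1],[[0.03,-0.02,0],0,1],[[0.03,-0.02,0],0,1],[[0.03,-0.015,0],0,1],[[0.015,-0.005,0],0,1],[[0,0,0],0,1],[[0,0,0],0,1],[[0,0,0],0,1],[[0,0,0],0,1]]' 40
python3 - <<'E'
from h import *
t=arm.get_image("top")[:,:,::-1];s=arm.get_image("side")[:,:,::-1];cv2.imwrite("pics/top14.png",t);cv2.imwrite("pics/s14.png",s)
t0=cv2.imread("pics/top0.png")
for n,(x0,y0,x1,y1) in dict(calc=(235,145,290,215),tape=(385,150,440,190),screw=(280,312,390,342)).items():
  print(n,"mean diff %.2f"%cv2.absdiff(t,t0)[y0:y1,x0:x1].mean())
for th in (185,195):
  try:
    H=hull(t,(266,244),"bright",th,24);c=centre(H,"poly");P=np.array([onz("top",p,.094)[:2] for p in H],np.float32);print(c,cv2.minAreaRect(P))
    G=hull(s,(277,260),"bright",th,32);q=centre(G,"poly");print(q,np.ptp(G,axis=0),*tri(c,q))
  except Exception as e: print(e)
m=np.hstack([cv2.resize(t[205:295,225:435],(500,214)),]);m=np.vstack([m,cv2.resize(s[170:320,230:380],(500,380))])
cv2.imwrite("pics/c14.png",m)
E
```

```text
time_s: 45.8
ee_pos: [0.5472, 0.1437, 0.2012]
eef_rot: [0.002, 0.691, 0.723, 0.003]
wrist_force: [0.1, -0.5, 0.3]
gripper_width: 1.001
time_s: 46.8
ee_pos: [0.4013, 0.341, 0.1964]
eef_rot: [0.0, 0.692, 0.722, -0.0]
wrist_force: [0.3, -0.1, 1.2]
gripper_width: 0.998
calc mean diff 1.61
tape mean diff 1.67
screw mean diff 1.61
max() iterable argument is empty
[264.0481 244.5576] ((0.5479028820991516, 0.143546462059021), (0.04875880107283592, 0.06627529859542847), 0.8555656671524048)
[269.1992 256.1111] [10. 14.] [0.5518 0.1437 0.1133] 0.012800369822905826
```

View pics/c14.png

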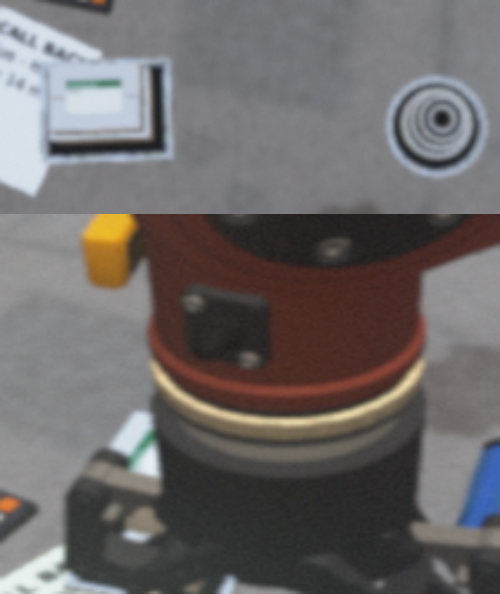

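Top view: small carton is square on the large one, with the bearings concentric. The arm blocks the side camera, so I'll move it clear for a final two-view check.

```bash
python3 -m pendant '[[[-0.02,0,-0.005],0,1],[[-0.038,0,-0.005],0,1],[[-0.038,0,-0.005],0,1],[[-0.038,0,-0.005],0,1],[[-0.038,0,0],0,1],[[-0.038,0,0],0,1],[[-0.038,0,0],0,1],[[-0.038,0,0],0,1],[[-0.038,0,0],0,1],[[-0.038,0,0],0,1],[[-0.038,0,0],0,1],[[-0.038,0,0],0,1]]'
python3 -m pendant '[[[-0.038,0,0],0,1],[[-0.038,0,0],0,1],[[-0.038,0,0],0,1],[[-0.038,0,0],0,1],[[-0.038,0,0],0,1],[[-0.038,0,0],0,1],[[-0.038,0,0],0,1],[[-0.03,0,0],0,1],[[-0.02,0,0],0,1],[[0,0,0],0,1],[[0,0,0],0,1],[[0,0,0],0,1]]'
python3 - <<'E'
from h import *
t=arm.get_image("top")[:,:,::-1];s=arm.get_image("side")[:,:,::-1]
for th in (185,192,198):
  try:
    H=hull(t,(266,244),"bright",th,24);c=centre(H,"poly");G=hull(s,(276,265),"bright",th+5,32);q=centre(G,"poly");print("cartS",np.ptp(G,axis=0),*tri(c,q))
  except Exception as e: print(th,e)
z=cv2.resize(t[236:276,388:428],(800,800),interpolation=cv2.INTER_CUBIC);g=cv2.cvtColor(z,cv2.COLOR_BGR2GRAY)
n,L,st,ce=cv2.connectedComponentsWithStats((g<75).astype(np.uint8))
for i in range(1,n):
  if st[i,4]>1500: p=ce[i]/20+[388-.47,236-.47];print("bore",st[i],p,onz("top",p,.047))
cv2.imwrite("pics/c15.png",np.hstack([z[::2,::2],cv2.resize(s[180:320,240:380],(400,400))]))
E
```

```text
time_s: 47.9
ee_pos: [0.4201, -0.0981, 0.2171]
eef_rot: [0.001, 0.692, 0.722, 0.0]
wrist_force: [1.8, 0.5, -0.1]
gripper_width: 1.002
time_s: 48.9
ee_pos: [0.4341, -0.4108, 0.2164]
eef_rot: [-0.001, 0.691, 0.722, 0.0]
wrist_force: [-0.3, -0.1, -0.4]
gripper_width: 1.002
185 max() iterable argument is empty
cartS [39. 32.] [0.547  0.1434 0.0915] 0.001396846770921583
cartS [37. 30.] [0.543  0.1441 0.0931] 0.005661402408629179
bore [   58   169   689   631 53795] [405.0646 266.9488] [ 0.511  -0.1372  0.047 ]
bore [  391   318   121   122 11548] [410.0994 254.4822] [ 0.5365 -0.1475  0.047 ]
```

```bash
python3 -c "
from workcell import arm
print(arm.observe()['time_s'],arm.job_done())"
```

```text
the job is handed in; nothing more can be done
49.0 None
```

I stacked the three bearings in the dish, with the large one at the bottom, then the medium, then the small. The large carton is in the tray, with the small one upright on top of it. I handed the job in at 49 s. Each piece was lowered until the wrist force showed contact before I let go. No verdict was reported.

| Item | Last measured centre (x, y), m | Offset | Limit |
|---|---|---|---|
| Large bearing, in the dish | (0.535, -0.147) | about 2.5 mm | 13 mm |
| Medium bearing, on the large | (0.536, -0.147) | about 1 mm | 10 mm |
| Small bearing, on the medium | (0.5365, -0.1475) | about 1 mm | 10 mm |
| Large carton, in the tray | (0.545, 0.143) | about 2 mm | 17 mm |
| Small carton, on the large | (0.547, 0.143) | about 2 mm | 15 mm |

- **Heights:** the final side and top views put the small carton's top at 0.0915 m, where 0.094 m is expected. Earlier checks put the large carton's top at about 0.0505 m, where 0.054 m is expected, and the large bearing's top at 0.021 m, where 0.020 m is expected. These are within a few millimetres.
- **Alignment:** both cartons are within about 0.035 rad of the tray and of each other.
- **Bystanders:** the top-view areas around the calculator, tape measure and screwdriver were unchanged apart from what looks like image noise.

**Checks that failed or disagreed:**
- Before pickup, two-view height measurements of the large bearing failed or gave wrong values (-2.5 and -8.5 mm). I relied on the wrist view instead, which matched its predicted place.
- After placing, the medium and small bearings' heights were checked only by contact height and the top view; the side mask for the medium failed, and I did not measure the small one from the side.
- At a stricter threshold, the last side view of the small carton left a 5.7 mm gap between the two camera rays.
- The last close-up could not be viewed because the picture limit was reached.

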